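# Put the breakfast cutlery away and snap the case shut

## Task

Put the loose spoons and butter knives from the table away in the wooden cutlery case, each in the compartment that already holds one of its kind, so that spoons lie with spoons and knives with knives. Then put the lid on the case and push it straight down until it is fully home and both spring clips have clicked over its edges. Leave the mugs and the beaker where they stand.

Things in the scene. Friction and masses are not known exactly. Their poses are not given: they have to be found in the camera images.
- case: Open wooden cutlery case, fixed, outside 216 (x) x 194 (y) x 55 mm high, long walls 6 mm, end walls 5 mm, floor 6 mm thick. Origin: centre of its underside, on the table; z up. A divider along x through the middle, 6 mm thick, 53 mm high, makes two compartments. Two black spring clips stand in the middle of the long sides (x = 0), out to 109 mm from the centre line.
- comp_left (a point): Centre of the cork-lined floor of the compartment at case +y, 6 mm above the table, axes as the case. Inside 206 mm long (x), 88 mm wide (y), open above to the rim 55 mm up. Cutlery fits only lying lengthwise, along case x, one beside or on another; none may stand up above the rim or the lid cannot go home.
- comp_right (a point): The same for the compartment at case -y.
- lid: Wooden lid, about 280 g: plate 220 (x) x 196 (y) x 7 mm on a 10 mm deep locating skirt that enters the case's rim with 2.5 to 3 mm play each way, sides sloped 4 to 5 mm for lead-in. Origin: centre of the skirt's underside; z up; plate 10 to 17 mm above it. Starts right way up on the table. Fully home: origin 45 mm above the case's, centred, level, x along case x (either way round).
- lid_pull (a point): Centre of the top of the lid's pull: a solid dark wooden bar with brass bands in the middle of the lid, along the lid's x axis, 100 mm long, 16 mm wide, 28 mm high; this point is 45 mm above the lid's origin. Coming down, the plate's lower edges first meet the clips' lead-in faces with the lid's origin about 66 mm above the case's.
- clip_left (a joint): Left spring clip of the case, standing outside the long wall at case +y; hinged 20 mm above the table. Radians: 0 = upright, spring-held; grows as bent outward, stop 0.35. A lid pushed straight down bends it to 0.11 to 0.15; it snaps back to 0 when the lid's edge has passed (the click) and then holds the lid. Takes about 3 to 6 N of push a clip.
- clip_right (a joint): Right spring clip of the case, standing outside the long wall at case -y; hinged 20 mm above the table. Radians: 0 = upright, spring-held; grows as bent outward, stop 0.35. A lid pushed straight down bends it to 0.11 to 0.15; it snaps back to 0 when the lid's edge has passed (the click) and then holds the lid. Takes about 3 to 6 N of push a clip.
- hook_left (a point): Nose of the left clip's hook, 60 mm wide along case x: 92.5 mm from the case's centre line, 65 mm above the table, overhanging the seated lid's edge by 5.5 mm. The hook's flat underside is 63.5 mm up. Above the nose (from 67 mm up) a sloped lead-in face runs up and outward to 104.5 mm from the centre line at 86 mm up, the clip's top.
- hook_right (a point): Nose of the right clip's hook, 60 mm wide along case x: 92.5 mm from the case's centre line, 65 mm above the table, overhanging the seated lid's edge by 5.5 mm. The hook's flat underside is 63.5 mm up. Above the nose (from 67 mm up) a sloped lead-in face runs up and outward to 104.5 mm from the centre line at 86 mm up, the clip's top.
- spoon0: Table spoon: dark wooden handle, brass pins, steel oval bowl 51 x 35 x 8 mm at +x. 170 mm long, 60 g; handle 100 mm long, 13 mm square, from 85 mm behind to 15 mm ahead of the origin. Origin: mid-length, in the handle's middle, near the centre of mass, 6.5 mm above what it lies on. x runs from handle to head, z up. Always in the case: marks its compartment.
- knife0: Butter knife: dark wooden handle, brass pins, flat round-ended steel blade 20 mm wide, 4 mm thick, at +x. 170 mm long, 60 g; handle 100 mm long, 13 mm square, from 85 mm behind to 15 mm ahead of the origin. Origin: mid-length, in the handle's middle, near the centre of mass, 6.5 mm above what it lies on. x runs from handle to head, z up. Always in the case: marks its compartment.
- spoon1: Table spoon: dark wooden handle, brass pins, steel oval bowl 51 x 35 x 8 mm at +x. 170 mm long, 60 g; handle 100 mm long, 13 mm square, from 85 mm behind to 15 mm ahead of the origin. Origin: mid-length, in the handle's middle, near the centre of mass, 6.5 mm above what it lies on. x runs from handle to head, z up. None if absent in this run.
- spoon2: Table spoon: dark wooden handle, brass pins, steel oval bowl 51 x 35 x 8 mm at +x. 170 mm long, 60 g; handle 100 mm long, 13 mm square, from 85 mm behind to 15 mm ahead of the origin. Origin: mid-length, in the handle's middle, near the centre of mass, 6.5 mm above what it lies on. x runs from handle to head, z up. None if absent in this run.
- spoon3: Table spoon: dark wooden handle, brass pins, steel oval bowl 51 x 35 x 8 mm at +x. 170 mm long, 60 g; handle 100 mm long, 13 mm square, from 85 mm behind to 15 mm ahead of the origin. Origin: mid-length, in the handle's middle, near the centre of mass, 6.5 mm above what it lies on. x runs from handle to head, z up. None if absent in this run.
- knife1: Butter knife: dark wooden handle, brass pins, flat round-ended steel blade 20 mm wide, 4 mm thick, at +x. 170 mm long, 60 g; handle 100 mm long, 13 mm square, from 85 mm behind to 15 mm ahead of the origin. Origin: mid-length, in the handle's middle, near the centre of mass, 6.5 mm above what it lies on. x runs from handle to head, z up. None if absent in this run.
- knife2: Butter knife: dark wooden handle, brass pins, flat round-ended steel blade 20 mm wide, 4 mm thick, at +x. 170 mm long, 60 g; handle 100 mm long, 13 mm square, from 85 mm behind to 15 mm ahead of the origin. Origin: mid-length, in the handle's middle, near the centre of mass, 6.5 mm above what it lies on. x runs from handle to head, z up. None if absent in this run.
- knife3: Butter knife: dark wooden handle, brass pins, flat round-ended steel blade 20 mm wide, 4 mm thick, at +x. 170 mm long, 60 g; handle 100 mm long, 13 mm square, from 85 mm behind to 15 mm ahead of the origin. Origin: mid-length, in the handle's middle, near the centre of mass, 6.5 mm above what it lies on. x runs from handle to head, z up. None if absent in this run.
- mug_cream: Cream stoneware mug with handle, 86 mm across, 80 mm high. Bystander, loose, standing upright; origin at the centre of its underside.
- mug_brown: Dark brown mug with handle, 76 mm across, 85 mm high. Bystander, loose, standing upright; origin at the centre of its underside.
- beaker: Tan beaker without handle, 78 mm across, 92 mm high. Bystander, loose, standing upright; origin at the centre of its underside.

How it is judged:
By the outcome, as a careful person would: the job done as asked, in the order asked, and still so for the second after the job is handed in, with the robot touching nothing.
Of spoon1, spoon2, spoon3, knife1, knife2, knife3 only 4 to 6 are there at a start; the rules pass over those that are not, and their reading is None.
At some moment in a run one of spoon1, spoon2, spoon3, knife1, knife2, knife3 may be knocked a few centimetres aside while the robot is not near it.
Once in a run the grip may slacken for a moment while it holds something.
It also fails if it takes over 208 s, if anything falls off the work surface, if the arm or the gripper's body presses on something with over 40 N, if the wrist force passes 120 N, or if a joint passes its speed limit or range.

## Robot

A 7-joint arm with a two-finger parallel gripper is mounted at the origin on the work surface. World frame = base frame: x ahead of the robot, y to its left, z up, the work surface at z = 0. Lengths are in m, angles in rad, forces in N, time in s.
With the tool pointing down it reaches from about 0.4 to 0.925 m from the base axis. Payload 5.6 kg.
Tool frame: the origin (TCP) lies midway between the tips of the shut fingers; the grasp point (between the pads) lies 19 mm behind it; z points along the fingers, y is the line along which they close (so a half turn about z gives the same grasp; the last joint's range is limited). The gripper opens to 85 mm and grips with 20 to 120 N. Pads are 22 mm wide; open, the fingers measure 114 mm over their backs; the gripper's body (76 mm by 85 mm) begins 54 mm behind the grasp point. The pads swing forward as they close: fully open they stand 13 mm farther back than shut.
Start: joints at [-1.254, 0.468, -0.012, 1.603, 0.006, 1.071, -0.056], TCP at [0.229, 0.608, 0.231] pointing down, gripper open.
Joint ranges: [-2.53, 2.53], [-0.31, 2.02], [-1.57, 1.55], [0.28, 2.44], [-1.29, 4.43], [0.15, 1.84], [-2.92, 2.92]. Speed limits (rad/s): [2.57, 2.57, 3.14, 3.14, 3.14, 3.14, 3.14].

## Interface

Orientations are given as [roll, pitch, yaw] about the fixed x, y, z axes, in that order (R = Rz(yaw) Ry(pitch) Rx(roll)).
In Python, from rig import move_ptp, move_linear, set_joints, gripper_to, dwell, ik, grab_frame, MotionError, sign_off, boxes_of, cut_out, tip_of, current_t, current_joint_pos, current_joint_velocities, current_effort, current_tcp_pos, current_tcp_rot, current_ft_force, current_wrist_torque, current_opening, current_finger_force gives the robot as it stands. Calls block until the motion is done:
- move_ptp(position, orientation): joint-space move of the TCP to a pose.
- move_linear(position, feed=0.15, ori=None, threshold=None): straight line of the TCP; ori=None keeps the orientation; feed is the mean speed in m/s. With threshold (N) it stops when the force on the tool has changed by that much, and returns True; else False.
- set_joints(angles): joint-space move.
- gripper_to(opening, newtons=None): finger opening in m; newtons is the grip in N (None keeps the last); returns when the fingers have stopped.
- dwell(seconds).
- ik(position, orientation): joint angles nearest the present ones, or None.
- grab_frame(name): name is "scene" or "side" or "wrist"; returns a dict with "frame" (420x560x3 uint8, red, green, blue), "camera_matrix" (3x3 intrinsics, pixels), "world_from_camera" (4x4, takes a point from camera to world coordinates). Camera axes: x right, y down, z forward; pixel columns grow to the right and rows downward; lengths in m; the calibration is good to about 2 mm. A picture is of the moment at which its call begins. There is no depth.
A pose or a line that the arm cannot do raises MotionError and nothing moves.
- sign_off(): hands the job in; it is judged then, once.
Trained networks look in a picture, given as the dict that the camera call returned (one of the last four; its "shot" number tells which), for a name from the list of things; names that differ only in an ending like _2 or _b are one class to them, and where a whole thing is asked for, a point or a joint stands for the part that bears it (a point fixed in the world has none). Each returns a list of dicts, best first, with "p" (0 to 1); they miss things now and then, are a little off and sometimes report something else, mostly with a low value. They report only what shows in the picture. A call takes as long as a camera call.
- boxes_of(target, picture): "box" ([left, top, width, height] in pixels, round what is visible of it).
- cut_out(target, picture): "mask" (420x560 bool, what is visible of it) and "box" ([left, top, width, height] in pixels, round what is visible of it).
- tip_of(target, picture): "uv" ([column, row] in pixels: a listed point, or the origin of a listed thing).
Readings, each from a call of its own:
- current_t(): time.
- current_joint_pos(): joint angles.
- current_joint_velocities(): joint speeds.
- current_effort(): joint torques, N m.
- current_tcp_pos(): TCP position.
- current_tcp_rot(): TCP orientation.
- current_ft_force(): force on the tool from outside, world axes, zero at the start.
- current_wrist_torque(): the same for the moment, N m.
- current_opening(): finger opening in m.
- current_finger_force(): force on a finger pad.
Only numpy, scipy, OpenCV 4.12 (cv2) and the standard library are available. Lean on these libraries where they do the work, as an engineer would, in place of code of your own. Each camera call takes 0.05 s, during which the arm holds its last target. There are 200 camera calls.

## Working session

There is one attempt and no reset: what is moved stays moved. The work goes in short steps, each a Python script; the robot and the scene stay as the last script left them, time stands still between calls to the robot, and variables do not carry over. Pictures are saved under pics/ and viewed, at most 14 in all, crops included, and the job is handed in when it is done.

```bash
ls; mkdir -p pics; python3 - <<'E'
from rig import *
import cv2,numpy as np
for n in ["scene","side"]:
    f=grab_frame(n)
    cv2.imwrite(f"pics/{n}0.png",cv2.resize(f["frame"][:,:,::-1],(800,600)))
    print(n,f["camera_matrix"].tolist(),np.round(f["world_from_camera"],3).tolist())
    for t in ["case","lid","lid_pull","spoon0","knife0","comp_left","comp_right","hook_left","hook_right","mug_cream","mug_brown","beaker"]:
        r=tip_of(t,f); print(t,[(np.round(d["uv"]).tolist(),round(d["p"],2)) for d in r])
print(current_t())
E
```

```text
pics
scene [[381.45735721433005, 0.0, 277.99311870364113], [0.0, 381.45735721433005, 211.80053551288938], [0.0, 0.0, 1.0]] [[-0.691, 0.581, -0.43, 1.082], [0.723, 0.548, -0.421, 0.46], [-0.009, -0.601, -0.799, 0.927], [0.0, 0.0, 0.0, 1.0]]
case [([387.0, 268.0], 0.88)]
lid []
lid_pull [([226.0, 142.0], 0.87)]
spoon0 [([366.0, 252.0], 0.83), ([314.0, 185.0], 0.7), ([294.0, 243.0], 0.61), ([296.0, 177.0], 0.61)]
knife0 [([412.0, 272.0], 0.69), ([270.0, 222.0], 0.69)]
comp_left [([406.0, 273.0], 0.89)]
comp_right [([370.0, 251.0], 0.74)]
hook_left [([414.0, 275.0], 0.65), ([426.0, 267.0], 0.48)]
hook_right [([358.0, 237.0], 0.53)]
mug_cream [([191.0, 207.0], 0.82)]
mug_brown [([304.0, 306.0], 0.58)]
beaker [([247.0, 275.0], 0.74)]
side [[484.411637541411, 0.0, 277.6310262026197], [0.0, 484.411637541411, 203.6174591541556], [0.0, 0.0, 1.0]] [[0.802, -0.424, 0.421, 0.055], [-0.597, -0.583, 0.551, -0.765], [0.012, -0.693, -0.721, 1.069], [0.0, 0.0, 0.0, 1.0]]
case [([190.0, 178.0], 0.96), ([178.0, 173.0], 0.22)]
lid [([312.0, 318.0], 0.75)]
lid_pull [([315.0, 306.0], 0.59)]
spoon0 [([238.0, 266.0], 0.89), ([223.0, 250.0], 0.7), ([255.0, 201.0], 0.68)]
knife0 [([278.0, 218.0], 0.82), ([168.0, 166.0], 0.61), ([203.0, 178.0], 0.38)]
comp_left [([221.0, 251.0], 0.73), ([178.0, 172.0], 0.65)]
comp_right [([199.0, 185.0], 0.66)]
hook_left [([162.0, 152.0], 0.49)]
hook_right [([205.0, 178.0], 0.52)]
mug_cream [([307.0, 184.0], 0.43)]
mug_brown [([270.0, 159.0], 0.68)]
beaker [([306.0, 185.0], 0.83)]
1.3
```

View pics/scene0.png

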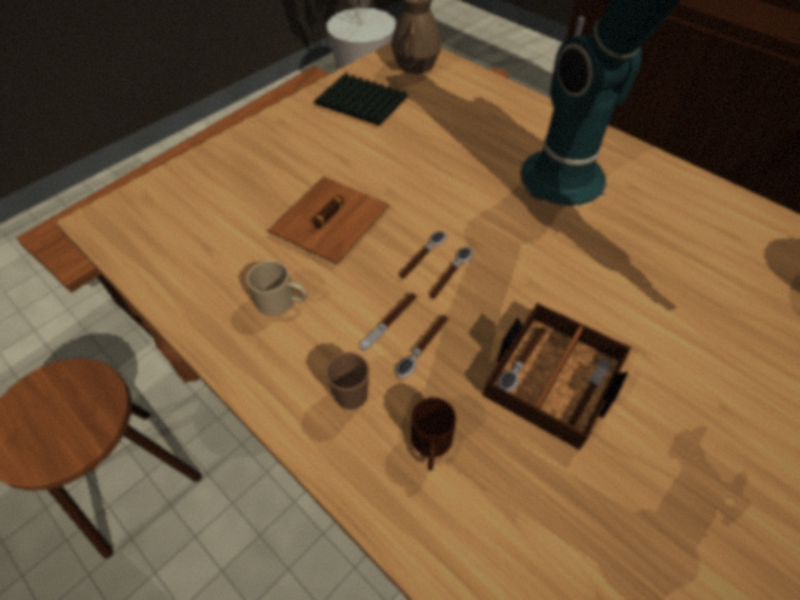

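View pics/side0.png

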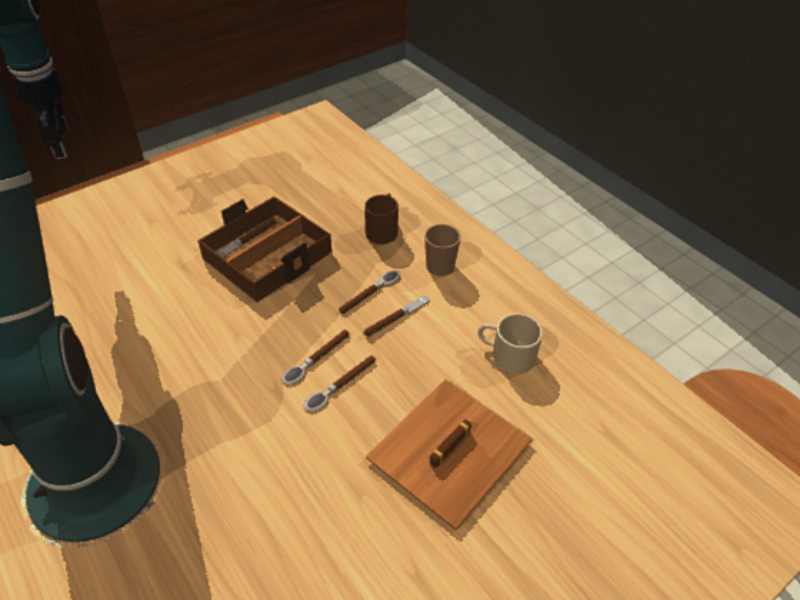

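The scene view shows four loose pieces: spoons near scene (425,255), (450,272) and (420,350), and a knife near (388,320). The lid is at (328,215) and the case at (557,375), with the spoon in the compartment on its mug side and the knife on the other. I'll locate everything by silhouette fits over both cameras.

```bash
cat > h.py <<'E'
from rig import *
import cv2,numpy as np
from scipy.optimize import minimize
def box(x0,x1,y0,y1,z0,z1): return np.array([[x,y,z] for x in(x0,x1) for y in(y0,y1) for z in(z0,z1)],float)/1000
def ell(cx,a,b,z0,z1): return np.array([[cx+a*np.cos(t),b*np.sin(t),z] for t in np.linspace(0,6.28,16) for z in(z0,z1)])/1000
H=box(-85,15,-6.5,6.5,0,13)
M={"spoon":[H,box(15,40,-3,3,4,9),ell(59.5,25.5,17.5,1,9)],
   "knife":[H,box(15,76,-10,10,4,8),ell(75,10,10,4,8)],
   "lid":[box(-110,110,-98,98,10,17),box(-104,104,-92,92,0,10),box(-50,50,-8,8,17,45)],
   "case":[box(-108,108,-97,97,0,55),box(-30,30,97,109,20,86),box(-30,30,-109,-97,20,86)]}
def proj(P,f):
    T=np.linalg.inv(f["world_from_camera"]); q=P@T[:3,:3].T+T[:3,3]; q=q@f["camera_matrix"].T
    return q[:,:2]/q[:,2:]
def plane(uv,f,z):
    K,T=f["camera_matrix"],f["world_from_camera"]
    uv=np.atleast_2d(uv).astype(float); d=np.c_[uv,np.ones(len(uv))]@np.linalg.inv(K).T@T[:3,:3].T
    return (T[:3,3]+d*((z-T[2,3])/d[:,2:]))[:,:2]
S=3
def render(kind,p,f,z=0):
    c,s=np.cos(p[2]),np.sin(p[2]); R=np.array([[c,-s,0],[s,c,0],[0,0,1]]); m=np.zeros((420*S,560*S),np.uint8)
    for B in M[kind]:
        u=proj(B@R.T+[p[0],p[1],z],f); h=cv2.convexHull(np.float32((u+.5)*S-.5))
        cv2.fillConvexPoly(m,np.int32(np.round(h*16)),1,shift=4)
    return m>0
def fit(kind,obs,p0,z=0):
    """obs: list of (frame,mask). returns pose (x,y,yaw), iou"""
    big=[cv2.resize(np.uint8(m),None,fx=S,fy=S,interpolation=cv2.INTER_NEAREST)>0 for _,m in obs]
    def cost(q):
        c=0
        for (f,_),b in zip(obs,big):
            r=render(kind,q*sc,f,z); c-=(r&b).sum()/max(1,(r|b).sum())
        return c/len(obs)
    sc=np.array([1,1,10.]); best=None
    q0=np.array(p0)/sc
    for st in(.02,.006):
        sim=np.array([q0]+[q0+st*e for e in np.eye(3)]); r=minimize(cost,q0,method="Nelder-Mead",options=dict(initial_simplex=sim,maxiter=120)); q0=r.x
    return q0*sc,-r.fun
def pca(mask,f,z):
    v,u=np.nonzero(mask); P=plane(np.c_[u,v],f,z); c=P.mean(0); w,V=np.linalg.eigh(np.cov((P-c).T))
    return c,V[:,1],np.ptp((P-c)@V[:,1])
def utensils(kind,frames,pmin=.3):
    """per-frame list of fits: (pose,iou,length,p)"""
    out=[]
    for f in frames:
        for d in cut_out(kind+"1",f):
            if d["p"]<pmin or d["mask"].sum()<30: continue
            c,a,L=pca(d["mask"],f,.0065)
            fs=[fit(kind,[(f,d["mask"])],[*c,np.arctan2(a[1],a[0])+k]) for k in(0,np.pi)]
            p,i=max(fs,key=lambda t:t[1]); out.append((np.round(p,3),round(i,2),round(L,3),round(d["p"],2)))
    return out
E
python3 - <<'E'
from h import *
fr=[grab_frame("scene"),grab_frame("side")]
for f in fr:
  for k in("spoon","knife"):
    for u in utensils(k,[f]): print(k,*u)
for k in("case","lid"):
    obs=[]
    for f in fr:
        for d in cut_out(k,f)[:1]: obs.append((f,d["mask"])); print(k,d["p"],d["box"],pca(d["mask"],f,.03))
    c=np.mean([pca(m,f,.03)[0] for f,m in obs],0)
    r=[fit(k,obs,[*c,y]) for y in np.arange(0,3.1,.4)]
    r.sort(key=lambda t:-t[1]); [print(k,np.round(t[0],4),round(t[1],3)) for t in r[:3]]
    for o in obs: print(fit(k,[o],r[0][0]))
for k,h in(("mug_cream",.0),("mug_brown",.0),("beaker",.0)):
    for f in fr: print(k,[plane(d["uv"],f,h).round(3).tolist() for d in tip_of(k,f)[:1]])
print(current_t())
E
```

```text
spoon [0.516 0.247 0.131] 0.86 0.17 0.89
spoon [0.632 0.082 0.146] 0.71 0.167 0.83
spoon [ 4.400e-01 -2.000e-03 -2.946e+00] 0.86 0.177 0.74
spoon [ 0.534  0.205 -2.942] 0.4 0.084 0.6
spoon [ 0.445 -0.083 -3.019] 0.79 0.166 0.59
knife [ 0.635 -0.008  0.076] 0.89 0.174 0.62
knife [ 0.486  0.379 -3.001] 0.88 0.171 0.56
spoon [ 0.444  0.    -2.952] 0.84 0.171 0.78
spoon [ 0.446 -0.081 -3.009] 0.78 0.166 0.7
spoon [0.632 0.085 0.156] 0.83 0.17 0.54
knife [ 0.638 -0.006  0.03 ] 0.87 0.166 0.75
knife [0.504 0.389 0.206] 0.79 0.164 0.52
case 0.86 [338.5, 214.9, 103.6, 99.3] (array([0.51035801, 0.3175209 ]), array([-0.96603232, -0.25842127]), np.float64(0.26521353886626664))
case 0.67 [137.7, 136.7, 92.0, 75.2] (array([0.50885001, 0.31625589]), array([0.3066764 , 0.95181384]), np.float64(0.33884826775347054))
case [0.5105 0.3144 0.173 ] 0.897
case [0.5105 0.3145 0.1712] 0.897
case [0.5105 0.3145 0.1727] 0.897
(array([0.50893601, 0.313613  , 0.17131842]), np.float64(0.8637964774951077))
(array([0.51131548, 0.31585278, 0.17344463]), np.float64(0.9383627028561108))
lid 0.91 [187.4, 124.8, 85.2, 60.3] (array([ 0.53114323, -0.30118184]), array([-0.974718  , -0.22343861]), np.float64(0.2218600249590138))
lid 0.73 [253.8, 265.2, 118.3, 103.4] (array([ 0.50810868, -0.32588072]), array([-0.97369649, -0.22784896]), np.float64(0.22375118612065187))
lid [ 0.5184 -0.3164  3.3543] 0.967
lid [ 0.5184 -0.3164  0.214 ] 0.967
lid [ 0.5184 -0.3165  0.2133] 0.967
(array([ 0.51640484, -0.31837771,  3.35396294]), np.float64(0.9750169073477344))
(array([ 0.51981633, -0.31472187,  3.35775388]), np.float64(0.9838414793404259))
mug_cream [[[0.755, -0.23]]]
mug_cream [[[0.763, -0.228]]]
mug_brown [[[0.753, 0.23]]]
mug_brown [[[0.782, 0.228]]]
beaker [[[0.799, 0.059]]]
beaker [[[0.802, 0.055]]]
2.1
```

```bash
cat >> h.py <<'E'
CASE=np.array([.5105,.3145,.172])
def incase(x,y,c=CASE): return np.array([c[0]+np.cos(c[2])*x-np.sin(c[2])*y, c[1]+np.sin(c[2])*x+np.cos(c[2])*y])
def tocase(p,c=CASE):
    d=np.array(p[:2])-c[:2]; return np.array([np.cos(c[2])*d[0]+np.sin(c[2])*d[1],-np.sin(c[2])*d[0]+np.cos(c[2])*d[1]])
def wrap(a): return (a+np.pi)%(2*np.pi)-np.pi
def down(y): return [np.pi,0,wrap(y)]
def psi(yaw,pos):
    c=[(abs(j[6]),y) for y in(yaw,yaw+np.pi) if (j:=ik(list(pos),down(y))) is not None]; return min(c)[1]
def locate(kind,p,cam="wrist",r=.06,z=0):
    f=grab_frame(cam); best=None
    for d in cut_out(kind+"1",f):
        if d["p"]<.3 or d["mask"].sum()<60: continue
        c,a,L=pca(d["mask"],f,.0065+z)
        q,i=max((fit(kind,[(f,d["mask"])],[*c,np.arctan2(a[1],a[0])+k],z) for k in(0,np.pi)),key=lambda t:t[1])
        if np.hypot(*(q[:2]-p[:2]))<r and (best is None or i>best[1]): best=(q,i,L,d["p"])
    return best,f
E
python3 - <<'E'
from h import *
p=np.array([.637,-.007,.05]); y=psi(p[2],[p[0],p[1],.2]); print(y, current_tcp_rot())
gripper_to(.05,40)
move_ptp([p[0]-.03,p[1],.25],down(y)); print(current_t(),current_joint_pos())
b,f=locate("knife",p); print(b, f["world_from_camera"].round(3).tolist())
cv2.imwrite("pics/w1.png",f["frame"][:,:,::-1])
print(current_t())
E
```

```text
0.05 [-3.14156610e+00  2.78587376e-05  2.78163982e+00]
5.1 [-0.63502483  0.45448852  0.79481901  1.73347569 -0.35857553  1.10563873
 -1.24553099]
(array([ 0.63464914, -0.00516135,  0.05742395]), np.float64(0.9655853164016647), np.float64(0.1708889226429195), 0.68) [[0.052, -0.952, -0.302, 0.685], [-0.999, -0.05, -0.014, -0.002], [-0.001, 0.303, -0.953, 0.392], [0.0, 0.0, 0.0, 1.0]]
5.2
```

View pics/w1.png

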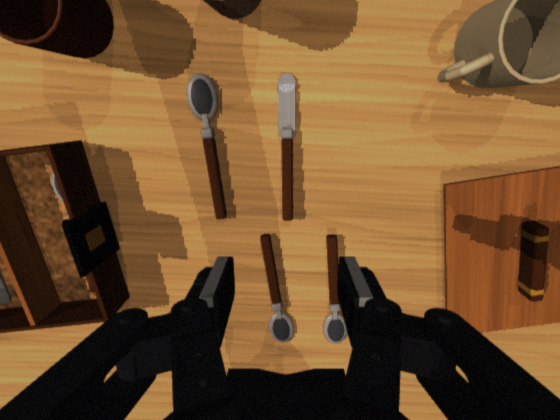

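The wrist view shows the knife at (287,150), a spoon at (210,150), two more spoons below, and the lid on the right. This agrees with the fit (IoU 0.97), so I'll pick the knife.

```bash
cat >> h.py <<'E'
def pick(kind,p,look=True,z=.004):
    """p approx pose; looks from hover, corrects, grasps, lifts. returns (pose, psi)"""
    y=psi(p[2],[p[0],p[1],.1])
    gripper_to(.05,40)
    if look:
        tx=np.array([np.cos(y),np.sin(y)]); h=np.array(p[:2])-.04*tx
        move_ptp([*h,.25],down(y)); b,f=locate(kind,p,r=.08)
        if b is None or b[1]<.75: print("not seen",b); return None
        p=b[0]; print("seen",p.round(4),round(b[1],3)); y=min((p[2],p[2]+np.pi),key=lambda a:abs(wrap(a-y)))
    g=np.array(p[:2])-.003*np.array([np.cos(p[2]),np.sin(p[2])])
    move_ptp([*g,.09],down(y)); hit=move_linear([*g,z],feed=.12,threshold=8)
    gripper_to(.0,60); print("hit",hit,"z",current_tcp_pos()[2],"open",current_opening(),"F",current_finger_force())
    move_linear([*g,.15],feed=.2); print("lift open",current_opening(),current_finger_force(),current_t())
    return p,y
def place(p,y,cx,cy,yaw,ztcp,open_=.024):
    """put held piece (grasp offset yaw y-p[2]) origin at case (cx,cy), yaw rel case 0/pi"""
    w=CASE[2]+yaw; t=incase(cx,cy)-.003*np.array([np.cos(w),np.sin(w)]); yy=w+(y-p[2])
    move_ptp([*t,.17],down(yy)); print("carry open",current_opening(),current_finger_force())
    if current_opening()<.008: print("LOST"); return False
    hit=move_linear([*t,ztcp],feed=.1,threshold=6); print("hit",hit,"z",current_tcp_pos()[2])
    gripper_to(open_); move_linear([*t,.17],feed=.25); print(current_t()); return True
E
python3 - <<'E'
from h import *
r=pick("knife",[.6346,-.0052,.0574])
print(r)
E
```

```text
seen [ 0.6334 -0.0056  0.0632] 0.947
hit False z 0.004733841517961773 open 0.011053908985934903 F 59.93342578411102
lift open 0.010999984938571381 59.43470656871796 10.3167
(array([ 0.63344532, -0.00555999,  0.0631664 ]), np.float64(3.2047590515141042))
```

```bash
python3 - <<'E'
from h import *
p,y=np.array([.63345,-.00556,.06317]),3.20476
place(p,y,0,.033,0,.0115)
t=incase(-.06,0); move_ptp([*t,.32],down(CASE[2]+np.pi)); f=grab_frame("wrist")
cv2.imwrite("pics/w2.png",f["frame"][:,:,::-1])
d=cut_out("case",f)[0]; print(fit("case",[(f,d["mask"])],CASE))
for k in("spoon","knife"):
  for u in utensils(k,[f]): print(k,*u,tocase(u[0]).round(3),round(wrap(u[0][2]-CASE[2]),2))
print(current_t())
E
```

```text
carry open 0.011001791490337974 59.44135665893555
hit False z 0.012090642275765288
14.5167
(array([0.50922576, 0.31634267, 0.17377607]), np.float64(0.751685748402051))
spoon [ 0.444 -0.08  -2.982] 0.87 0.167 0.92 [-0.133 -0.377] 3.13
spoon [ 4.400e-01  2.000e-03 -2.952e+00] 0.81 0.169 0.88 [-0.123 -0.296] -3.12
spoon [0.521 0.25  0.142] 0.87 0.167 0.66 [-0.001 -0.065] -0.03
knife [ 0.492  0.382 -2.988] 0.91 0.173 0.91 [-0.007  0.07 ] 3.12
knife [0.507 0.348 0.167] 0.92 0.169 0.75 [0.002 0.034] -0.0
15.4167
```

View pics/w2.png

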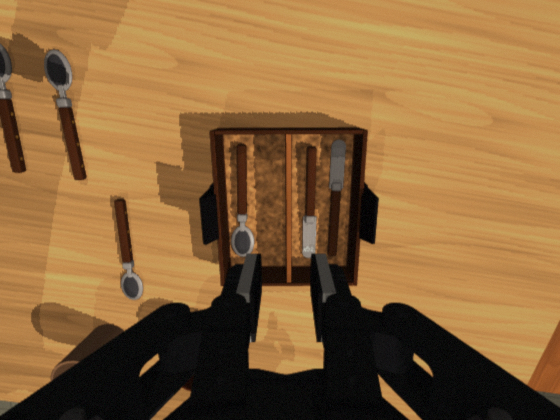

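The knife lies flat beside the other one at (310,200), and spoon0 is at (242,200) with free space between it and the divider. Spoons next.

```bash
sed -i 's/-.04\*tx/-.0*tx/' h.py; python3 - <<'E'
from h import *
r=pick("spoon",[.440,.002,-2.952])
if r: place(*r,0,-.031,np.pi,.0115,.022)
r=pick("spoon",[.444,-.080,-2.982])
print(r,current_t())
E
```

```text
seen [ 4.4080e-01  1.1000e-03 -2.9505e+00] 0.939
hit False z 0.004670666989596471 open 0.010803285511887504 F 58.87208104133606
lift open 0.010976176993500734 58.561232686042786 19.9333
carry open 0.010831384960635541 58.573018312454224
hit False z 0.012118351686044509
23.85
seen [ 0.4455 -0.079  -3.0079] 0.868
hit False z 0.004750386822829647 open 0.011374975658553757 F 58.78771126270294
lift open 0.01079928875009395 58.573622703552246 28.7917
(array([ 0.44554441, -0.07899579, -3.00786443]), np.float64(0.13372821959837022)) 28.7917
```

```bash
python3 - <<'E'
from h import *
place(np.array([.44554,-.079,-3.00786]),.133728,0,-.049,np.pi,.0245,.022)
t=incase(-.06,0); move_ptp([*t,.32],down(CASE[2]+np.pi)); f=grab_frame("wrist")
cv2.imwrite("pics/w3.png",f["frame"][:,:,::-1])
for k in("spoon","knife"):
  for u in utensils(k,[f]): print(k,*u,tocase(u[0]).round(3),round(wrap(u[0][2]-CASE[2]),2))
print(current_t())
E
```

```text
carry open 0.010598097659903457 58.57501208782196
hit False z 0.025135664810498903
32.725
spoon [0.631 0.086 0.132] 0.8 0.166 0.95 [ 0.08  -0.246] -0.04
spoon [0.521 0.249 0.142] 0.73 0.171 0.91 [-0.001 -0.066] -0.03
spoon [ 0.519  0.266 -2.973] 0.86 0.161 0.9 [ 0.    -0.049] 3.14
spoon [ 0.517  0.284 -2.985] 0.76 0.173 0.69 [ 0.001 -0.031] 3.13
knife [0.506 0.348 0.164] 0.92 0.17 0.87 [0.001 0.034] -0.01
knife [ 0.492  0.382 -2.99 ] 0.89 0.173 0.78 [-0.007  0.07 ] 3.12
knife [ 0.592  0.208 -3.031] 0.51 0.088 0.5 [ 0.062 -0.119] 3.08
knife [ 0.517  0.286 -3.011] 0.72 0.17 0.42 [ 0.002 -0.029] 3.1
34.8417
```

View pics/w3.png

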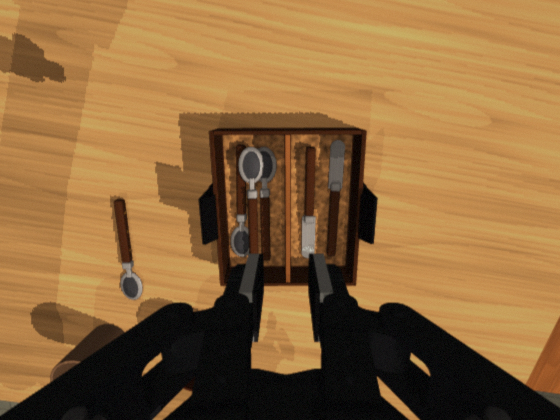

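Three spoons now lie in the right compartment, the third between the other two at (253,200). Now the last spoon.

```bash
python3 - <<'E'
from h import *
r=pick("spoon",[.632,.085,.14])
if r:
  place(*r,0,-.030,0,.031,.019)
  t=incase(-.06,0); move_ptp([*t,.32],down(CASE[2]+np.pi)); f=grab_frame("wrist")
  cv2.imwrite("pics/w4.png",f["frame"][90:310,140:440,::-1].repeat(2,0).repeat(2,1))
  for k in("spoon","knife"):
    for u in utensils(k,[f]): print(k,*u,tocase(u[0]).round(3),round(wrap(u[0][2]-CASE[2]),2))
print(current_t())
E
```

```text
seen [0.6303 0.085  0.146 ] 0.89
hit False z 0.0040827273411109845 open 0.0004034640293259405 F 0.0
lift open -0.0001304423708662079 0.0 39.4583
carry open -0.00013572773928954723 0.0
LOST
spoon [ 0.517  0.284 -2.975] 0.76 0.173 0.88 [ 0.001 -0.031] 3.14
spoon [0.521 0.25  0.14 ] 0.72 0.171 0.76 [-0.001 -0.065] -0.03
spoon [ 0.52   0.266 -2.973] 0.93 0.175 0.69 [ 0.001 -0.049] 3.14
knife [0.507 0.348 0.167] 0.92 0.169 0.91 [0.002 0.034] -0.0
knife [ 0.491  0.382 -2.985] 0.92 0.176 0.72 [-0.008  0.07 ] 3.13
41.225
```

View pics/w4.png

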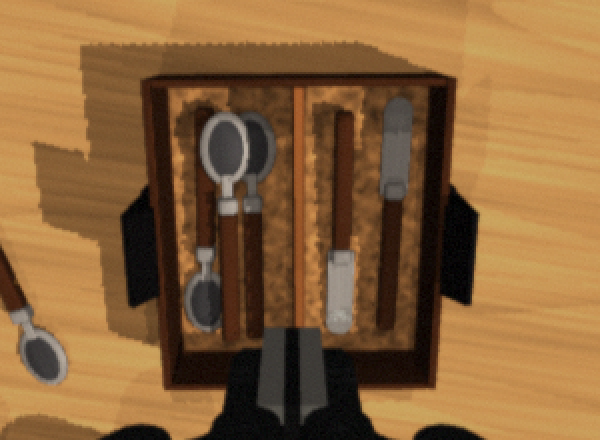

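The gripper closed on nothing because the last spoon was knocked just before the grasp. It is now nearer the case, at the left edge of the crop. I'll relocate it.

```bash
python3 - <<'E'
from h import *
f=[grab_frame("scene"),grab_frame("side")]
c=[u for u in utensils("spoon",f) if u[1]>.6 and abs(tocase(u[0])[1])>.1]; print(*c)
r=pick("spoon",max(c,key=lambda u:u[1])[0])
if r and current_opening()>.008:
  place(*r,0,-.030,0,.031,.019)
  t=incase(-.06,0); move_ptp([*t,.32],down(CASE[2]+np.pi)); f=grab_frame("wrist")
  cv2.imwrite("pics/w5.png",f["frame"][90:310,140:440,::-1].repeat(2,0).repeat(2,1))
  for k in("spoon","knife"):
    for u in utensils(k,[f]): print(k,*u,tocase(u[0]).round(3),round(wrap(u[0][2]-CASE[2]),2))
print(current_t())
E
```

```text
(array([0.598, 0.107, 0.472]), np.float64(0.78), np.float64(0.17), 0.69) (array([0.602, 0.111, 0.495]), np.float64(0.75), np.float64(0.164), 0.82)
seen [0.5969 0.1105 0.4682] 0.909
hit False z 0.004869856471158018 open 0.01088708647512944 F 60.068283677101135
lift open 0.010796919837448545 59.32576775550842 45.925
carry open 0.010950853970397677 59.35106635093689
hit False z 0.03162762175464537
49.225
spoon [0.522 0.25  0.127] 0.71 0.169 0.96 [ 0.    -0.066] -0.04
spoon [0.521 0.285 0.193] 0.84 0.173 0.87 [ 0.005 -0.031] 0.02
spoon [0.519 0.288 0.051] 0.14 0.123 0.5 [ 0.004 -0.028] -0.12
knife [0.507 0.348 0.173] 0.84 0.163 0.81 [0.002 0.034] 0.0
knife [ 0.491  0.382 -2.988] 0.93 0.176 0.65 [-0.008  0.07 ] 3.12
50.0667
```

View pics/w5.png

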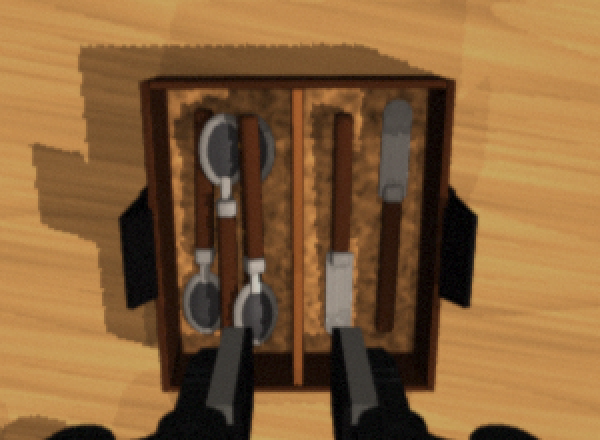

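All four pieces lie in their compartments, low and flat: spoons on the left (at 205–255), knives on the right. Now I'll measure the case and lid from above, then pick up the lid.

```bash
cat >> h.py <<'E'
def solid(m):
    m=cv2.morphologyEx(np.uint8(m),cv2.MORPH_CLOSE,np.ones((5,5)))
    c=max(cv2.findContours(m,cv2.RETR_EXTERNAL,cv2.CHAIN_APPROX_NONE)[0],key=cv2.contourArea)
    return cv2.drawContours(np.zeros_like(m),[c],-1,1,-1)>0
def fitk(k,cam,p0,z=0):
    f=grab_frame(cam); d=cut_out(k,f)
    if not d: return None,0,f
    q,i=fit(k,[(f,solid(d[0]["mask"]))],p0,z); return q,i,f
E
python3 - <<'E'
from h import *
t=incase(.06,0); move_ptp([*t,.34],down(CASE[2]+np.pi))
for c in("wrist","scene","side"): print(c,fitk("case",c,CASE)[:2])
f=grab_frame("wrist"); cv2.imwrite("pics/w6.png",f["frame"][:,:,::-1])
p=np.array([.5184,-.3164,.214]); y=psi(p[2],[*p[:2],.1]); gripper_to(.05,100)
move_ptp([p[0]+.06*np.cos(y),p[1]+.06*np.sin(y),.30],down(y))
for c in("wrist","scene","side"): print(c,fitk("lid",c,p)[:2])
f2=grab_frame("wrist"); cv2.imwrite("pics/w7.png",f2["frame"][:,:,::-1]); print(y,current_t())
E
```

```text
wrist (array([0.50953431, 0.31629446, 0.17177147]), np.float64(0.9806607174877627))
scene (array([0.50958971, 0.31478448, 0.17568006]), np.float64(0.9711448855453328))
side (array([0.51188398, 0.31411826, 0.181001  ]), np.float64(0.9527899229648137))
wrist (array([ 0.51847872, -0.31340111,  0.21005745]), np.float64(0.9564886850307899))
scene (array([ 0.51638476, -0.31904101,  0.21523465]), np.float64(0.9751579778830963))
side (array([ 0.51990452, -0.31466781,  0.21081208]), np.float64(0.9771860469166332))
0.214 53.975
```

View pics/w6.png

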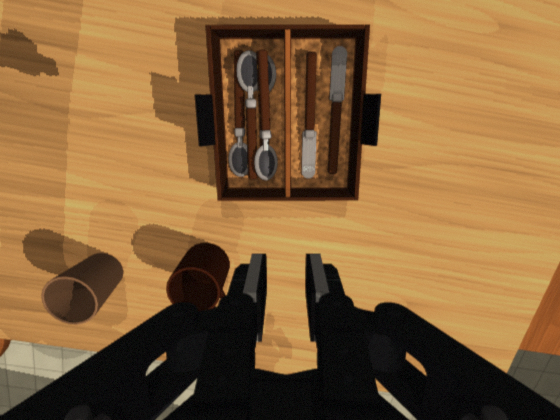

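View pics/w7.png

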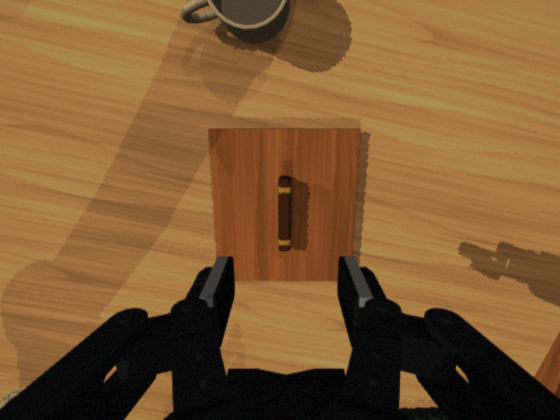

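The case view shows both compartments tidy, with the case at (287,112). The lid is at (285,205) with its pull upright and free. The three cameras agree to about 2 mm, so I'll average them and grasp the lid.

```bash
python3 - <<'E'
from h import *
C=np.array([.5103,.3151,.1735]); L=np.array([.5183,-.3157,.2115])
move_ptp([*L[:2],.11],down(L[2])); print(move_linear([*L[:2],.022],feed=.1,threshold=8))
gripper_to(0,100); z0=current_tcp_pos()[2]; print(z0,current_opening(),current_finger_force())
move_linear([*L[:2],.26],feed=.2); print(current_opening(),current_ft_force(),current_wrist_torque())
y=min((C[2],C[2]+np.pi),key=lambda a:abs(wrap(a-L[2])))
move_ptp([*C[:2],.26],down(y)); print(current_opening(),current_finger_force())
move_linear([*C[:2],.045+.075+z0],feed=.15)
t=current_tcp_pos(); z=t[2]-z0; print("tcp",t,"lid z",z)
for c in("scene","side"):
    q,i,f=fitk("lid",c,[*C[:2],y],z); print(c,q,i)
    cv2.imwrite(f"pics/l_{c}.png",f["frame"][:,:,::-1])
print(current_opening(),current_t())
E
```

```text
False
0.02289779693422661 0.014072347181098127 97.80769944190979
0.013956036733601336 [ 0.04752487 -0.53020518 -3.52856188] [0.00280082 0.00613518 0.00283885]
0.014054716860395227 97.61786341667175
tcp [0.51074898 0.31576743 0.14390124] lid z 0.12100344602631075
scene [0.51072313 0.31404356 0.18000239] 0.790887501099481
side [0.51269171 0.31712195 0.16785492] 0.8245566809112016
0.013947718958680673 60.9667
```

View pics/l_side.png

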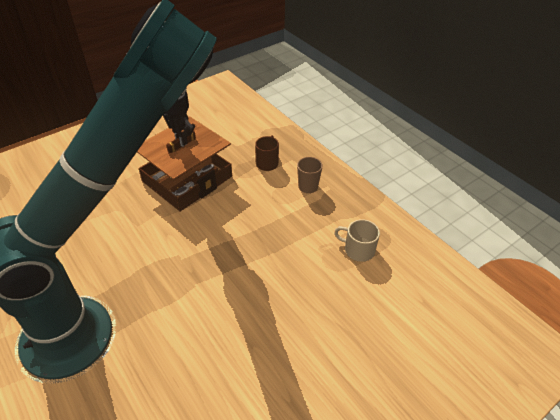

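The lid is level in the grip over the case at (185,150), and the side and scene fits put it within about 2–3 mm of the case centre. Lowering it with force watch.

```bash
python3 - <<'E'
from h import *
C=np.array([.5103,.3151]); z0=.0229
for o,th in((.068,10),(.060,20),(.053,25),(.049,35),(.0455,40),(.0435,40)):
    hit=move_linear([*C,o+z0],feed=.03,threshold=th)
    print(o,hit,current_tcp_pos().round(4) if hasattr(current_tcp_pos(),'round') else current_tcp_pos(),np.round(current_ft_force(),1),np.round(current_wrist_torque(),2),round(current_opening(),4))
    if hit: break
print(current_t())
E
```

```text
0.068 False [0.5104 0.3152 0.0911] [ 1.   0.5 -3.1] [-0.02  0.04  0.02] 0.0139
0.06 False [0.5106 0.3154 0.083 ] [1.3 0.6 0.1] [ 0.07 -0.35 -0.02] 0.0138
0.053 False [0.5102 0.3148 0.0754] [ 1.7  1.8 -3.3] [ 0.2  -0.32  0.09] 0.014
0.049 False [0.51   0.3147 0.0712] [ 1.  1. -5.] [ 0.26 -0.17  0.06] 0.014
0.0455 False [0.51   0.3147 0.068 ] [-0.4 -0.4 -3.2] [-0.04 -0.03  0.  ] 0.0141
0.0435 False [0.5102 0.3149 0.0677] [-3.9 -3.4  8.1] [-0.69  0.6  -0.05] 0.0138
64.45
```

The lid bottomed out at 44.8 mm with a firm reaction, so it looks home. I'll release it, press once on the pull from above to be sure, and look.

```bash
python3 - <<'E'
from h import *
C=np.array([.5103,.3151])
gripper_to(.05); move_linear([*C,.2],feed=.2); gripper_to(0,40)
hit=move_linear([*C,.086],feed=.05,threshold=25); print(hit,current_tcp_pos(),current_ft_force())
move_linear([*C,.2],feed=.2); 
t=incase(.08,0); move_ptp([*t,.36],down(CASE[2]+np.pi)); f=grab_frame("wrist"); cv2.imwrite("pics/e1.png",f["frame"][:,:,::-1])
for c in("wrist","scene","side"): print(c,fitk("lid",c,CASE,.045)[:2])
g=grab_frame("side"); cv2.imwrite("pics/e2.png",cv2.resize(g["frame"][110:230,110:270,::-1],None,fx=4,fy=4,interpolation=cv2.INTER_CUBIC))
print(current_t())
E
```

```text
True [0.51033985 0.31509814 0.09019418] [-0.17560907 -0.86334199  5.16460709]
wrist (array([0.50968805, 0.31493106, 0.17189751]), np.float64(0.9758263225381155))
scene (array([0.50918107, 0.31233101, 0.17571386]), np.float64(0.9725323063087721))
side (array([0.51064497, 0.31727488, 0.1810384 ]), np.float64(0.7087846809700189))
72.05
```

View pics/e1.png

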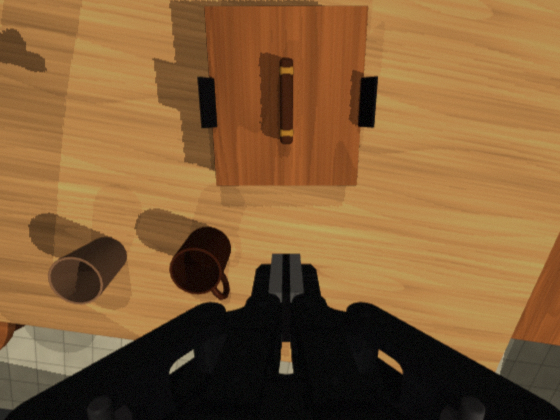

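View pics/e2.png

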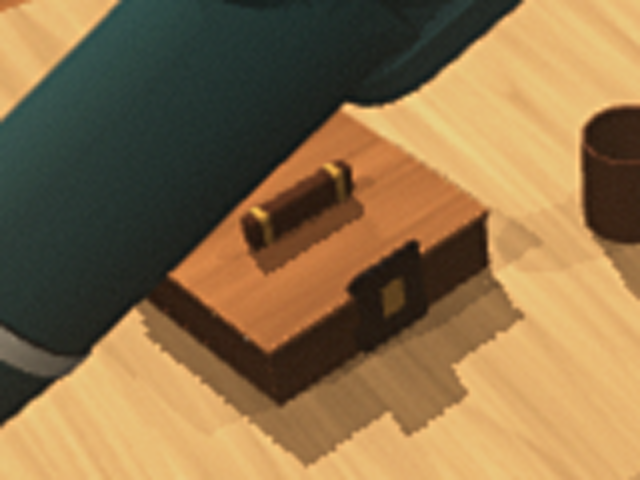

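The top view shows the lid square on the case with both black clips over its edges at (207,102) and (368,102). Contact on the pull came at 90.2 mm, against 90 mm expected, so the lid is fully home and the mugs stand where they were. Handing in.

```bash
python3 -c "
from rig import *
print(sign_off())"
```

```text
the job is handed in; nothing more can be done
None
```

The three loose spoons and one loose knife are in the case with their own kind, the lid is fully home with both clips over its edges, the mugs and beaker were left alone, and the job is handed in at about 72 s.

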